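Free a locked centrifuge lid with the emergency T-key

TASK

The power has failed with samples locked in the bench centrifuge: take the T-key from the tool stand, lower it down the emergency-release well in the centrifuge's front deck until its socket drops fully over the hidden square stem, and turn it gently clockwise until the lid springs up, feeling for the stem and never forcing the key. Then draw the key out and stand it back in the free hole of the stand, leaving everything else where it is.

Things in the scene. Friction and masses are not known exactly. Their poses are not given: they have to be found in the camera images.
- machine: Bench centrifuge, white housing 420 deep (x) x 340 wide (y) x 165 mm high to its flat top deck, fixed. Origin under its centre on the bench; +x to its back, +z up. The lid covers the deck from 150 mm behind the front edge and stands 43 mm above it. A low console (up to 27 mm above the deck) is on the left (+y) of the front deck, the release well on the right (-y).
- well (a point): Centre of the mouth of the release well, level with the deck, axes as the centrifuge's; at x -140, y -100 mm from its origin. A round vertical shaft 32 mm in diameter, 135 mm deep, countersunk to 46 mm over its first 8 mm, in a 60 mm square grey plate. The key is home on the stem when its lower end is 122 mm or more below the mouth (126 is good, 132 the most); a misaligned key stops on the stem 112 to 120 mm down.
- stem_foot (a point): Where the stem leaves the well floor, on the well's axis 135 mm below the mouth; axes as the centrifuge's, so they do not show the stem's own angle, which is not measured: from 0.1 to 1.5 rad clockwise of squared up with the centrifuge (seen from above). The latch lets go 1.8 to 2.0 rad clockwise of squared up; hard stop at 2.25. It turns stiffly, 0.12 to 0.16 N m, and stays put.
- stem_top (a point): Top centre of the square stem at rest, on the well's axis 110 mm below the mouth; axes as the centrifuge's (not the stem's). The stem is 11.4 mm square, its top 4.5 mm tapered to 5 mm square. It is sprung: it yields straight down by up to 5 mm (2.4 N to start, 5.4 N at the end), then is solid. In the socket it has about 9 degrees of play each way.
- lid_front (a point): Middle of the lid's front edge, axes as the lid's (as the centrifuge's while shut). The lid is hinged at its back, 254 mm behind this point. Shut and latched, this point is 176 mm above the centrifuge's foot (11 mm above the deck); when the latch lets go, gas struts raise it by about 35 to 40 mm and the lid stays there, ajar.
- key_bar (a point): Centre of the T-key's handle bar; axes as the key's: x along the bar, z up the shank. Plain steel key, about 280 g: bar 70 x 14 x 14 mm across the top of a 10 mm round shank, with a square tube socket at the bottom. The key's lower end is 160 mm below this point. It starts upright in one of the stand's holes, the bar's centre 190 mm above the bench.
- key_tip (a point): Centre of the open lower end of the T-key, 160 mm from the bar's centre along the shank; axes as the key's. The socket is a square tube 18 mm outside and 45 mm long, 13 mm square inside and 18 mm deep, its sides square with the bar. A little out of line with the stem it can bind half on, near 121 mm down the well; worked a few degrees to and fro it drops home.
- hole_a (a point): Centre of the mouth of one hole in the tool stand, axes as the stand's. The stand is a white block 85 (x) x 165 (y) x 95 mm high, fixed to the bench; its two round holes, 90 mm apart along its y, are 32 mm in diameter and 65 mm deep, mouths level with the top. The T-key is in one of them, the driver in the other.
- hole_b (a point): Centre of the mouth of the stand's other hole (see hole_a).
- driver_mid (a point): Hand nut driver standing in the other hole: upright round grey grip 25 mm in diameter, its top 185 mm above the bench; this point is in the grip's middle. Leave it alone.
- beaker_mid (a point): Glass beaker 68 mm across, 90 mm high; this point at its centre. Leave it alone.
- rack_mid (a point): Red tube rack 70 x 190 mm, 102 mm high with its tubes; this point at its centre, 50 mm up. Leave it alone.
- reagent_mid (a point): White reagent bottle 62 mm across, 150 mm high; this point at its centre. Leave it alone.
There are look-alikes about, which are no part of the job. Of the things shaped like the part that bears key_bar, the bare steel one is meant. Leave any blue look-alike of the part that bears hole_a alone.

How it is judged (in metres and radians):
On the way, in this order (a step that is already met when the one before it is completed fails the run):
1. the key's socket is home over the stem: its tip within 4 mm of the well's axis and at least 122 mm below the mouth (horizontal distance between key_tip and well below 0.004 m and z of key_tip in the frame of well below -0.122 m and z of lid_front in the frame of machine below 0.186 m), for 0.1 s.
2. with the key still down the well, the latch lets go and the lid springs up (its front edge by over 20 mm) (z of lid_front in the frame of machine above 0.196 m and z of key_tip in the frame of well below -0.1 m), for 0.1 s.
At the end, for the whole second after the job is handed in: The lid is up (its front edge by over 20 mm), and the T-key stands released and at rest in a hole of the stand: tip within 8 mm of the hole's axis and at least 55 mm below its mouth, leaning less than 0.25 rad (z of lid_front in the frame of machine above 0.196 m and ((horizontal distance between key_tip and hole_a below 0.008 m and z of key_tip in the frame of hole_a below -0.055 m) or (horizontal distance between key_tip and hole_b below 0.008 m and z of key_tip in the frame of hole_b below -0.055 m)) and angle between key_tip's own z axis and vertical below 0.25 rad and linear speed of tkey below 0.02 m/s); the robot touches nothing.
It fails at once if the key is forced against the centrifuge (stem, well or deck) with more than 60 N (contact force between tkey and machine above 60 N).
It fails at once if the driver, beaker, tube rack or reagent bottle is moved by more than 30 mm (distance of any of driver_mid, beaker_mid, rack_mid, reagent_mid from where it was at the start of the episode above 0.03 m).
It also fails if it takes over 67 s, if anything falls off the work surface, if the arm or the gripper's body presses on something with over 40 N, if the wrist force passes 120 N, or if a joint passes its speed limit or range.

ROBOT

A 6-joint arm with a two-finger parallel gripper is mounted at the origin on the work surface. World frame = base frame: x ahead of the robot, y to its left, z up, the work surface at z = 0. Lengths are in m, angles in degrees, forces in N, time in s.
With the tool pointing down it reaches from about 0.375 to 0.75 m from the base axis. Payload 9 kg.
Tool frame: the origin (TCP) lies where the fingers leave the gripper's body, on its centre line; the fingertips stand 73 mm ahead of it and the grasp point (between the pads) lies 54 mm ahead of it (robot.tip_reach is the distance from the TCP to the fingertips, in m); z points along the fingers, y is the direction in which the jaws open and shut (so a half turn about z gives the same grasp; the last joint's range is limited). The gripper opens to 85 mm and grips with 20 to 120 N. Pads are 22 mm wide; open, the fingers measure 114 mm over their backs; the gripper's body (76 mm by 85 mm) begins 54 mm behind the grasp point. The pads swing forward as they close: fully open they stand 13 mm farther back than shut.
Start: joints at [-78.879, 5.964, 5.575, 89.605, 0, 77.527], TCP at [0.24, -0.55, 0.304] pointing down, gripper open.
Joint ranges: [-171.21, 171.21], [-48.23, 106.86], [-62.78, 66.21], [-105.2, 120.99], [-86.42, 89.51], [-180, 180]. Speed limits (degrees/s): [127.2, 127.2, 147.25, 180, 180, 180].

INTERFACE

Orientations are given as [roll, pitch, yaw] about the fixed x, y, z axes, in that order (R = Rz(yaw) Ry(pitch) Rx(roll)).
In Python, from plant import robot gives the robot as it stands. Calls block until the motion is done:
- robot.move_pose(position, orientation): joint-space move of the TCP to a pose.
- robot.line_to(position, vel=0.15, rotation=None, guard=None): straight line of the TCP; rotation=None keeps the orientation; vel is the mean speed in m/s. With guard (N) it stops when the force on the tool has changed by that much, and returns True; else False.
- robot.goto_joints(angles): joint-space move.
- robot.set_gripper(opening): finger opening in m; the grip force is fixed at half the most; returns when the fingers have stopped.
- robot.pause(seconds).
- robot.ik(position, orientation): joint angles nearest the present ones, or None.
- robot.observe(): the state.
- robot.grab_frame(name): name is "scene" or "top" or "wrist"; returns the picture (480x640x3 uint8, blue, green, red); there is no depth.
- robot.get_calibration(name): a dict with "vertical_fov" (degrees; the focal length in pixels is half the picture's height over the tangent of half this angle, whatever the lens; pixels are square), "cx", "cy" (the principal point, pixels), "rvec" (rotation vector, rad) and "tvec" (3), from world to camera coordinates, as OpenCV has them. Camera axes: x right, y down, z forward; pixel columns grow to the right and rows downward; lengths in m; the calibration is good to about 2 mm. A picture is of the moment at which its call begins: read the wrist's pose just before it. get_calibration takes no time and is no camera call; for the wrist camera it gives the pose at the moment of the call.
A pose or a line that the arm cannot do raises robot.IKError and nothing moves.
- robot.job_done(): hands the job in, once; it reports no verdict.
The state is a dict: "time": time; "q": joint angles; "qvel": joint speeds; "joint_torque": joint torques, N m; "tool_pos": TCP position; "tcp_rot": TCP orientation; "ft_force": force on the tool from outside, world axes, zero at the start; "torque": the same for the moment, N m; "gripper_width": finger opening in m.
Only numpy, scipy, OpenCV 4.12 (cv2) and the standard library are available. Lean on these libraries where they do the work, as an engineer would, in place of code of your own. Each camera call takes 0.05 s, during which the arm holds its last target. There are 200 camera calls.

## Working session

There is one attempt and no reset: what is moved stays moved. The work goes in short steps, each a Python script; the robot and the scene stay as the last script left them, time stands still between calls to the robot, and variables do not carry over. Pictures are saved under pics/ and viewed, about 8 in all and at most 12, crops included, and the job is handed in when it is done.

```bash
mkdir -p pics; ls; python3 - <<'E'
from plant import robot
import cv2
for n in("scene","top"):
    im=robot.grab_frame(n);cv2.imwrite(f"pics/{n}0.png",im)
    print(n,robot.get_calibration(n))
o=robot.observe();print(o)
E
```

```text
pics
scene {'vertical_fov': 44.51882970293259, 'cx': 319.9857372501649, 'cy': 240.65469547983432, 'rvec': array([ 2.37445241,  0.8502114 , -0.29100183]), 'tvec': array([-0.34499206, -0.25618574,  1.88682481])}
top {'vertical_fov': 42.53277149320282, 'cx': 312.3730913014258, 'cy': 228.97125708446575, 'rvec': array([ 2.06316044, -2.1622072 ,  0.2165901 ]), 'tvec': array([-0.07833451,  0.55271584,  1.74244207])}
{'time': 0.1, 'q': array([-7.88800410e+01,  5.99546489e+00,  5.53249352e+00,  8.96062106e+01,
        1.03961133e-03,  7.75274646e+01]), 'qvel': array([-0.0299635 , -0.17255002,  0.06524414,  0.03820383, -0.0068359 ,
        0.06924179]), 'joint_torque': array([ 6.94691262e-03, -5.58212078e+01,  5.04716706e+01,  1.32862752e-02,
       -1.95236175e-04,  5.60080888e-07]), 'tool_pos': array([ 0.24011447, -0.54962245,  0.30320671]), 'tcp_rot': array([-1.79932675e+02, -1.59564207e-02,  2.35924844e+01]), 'ft_force': array([ 0.80139605, -0.59657786,  0.64853303]), 'torque': array([ 0.04603625, -0.05164779,  0.02594115]), 'gripper_width': 0.0855320245572105}
```

View pics/top0.png

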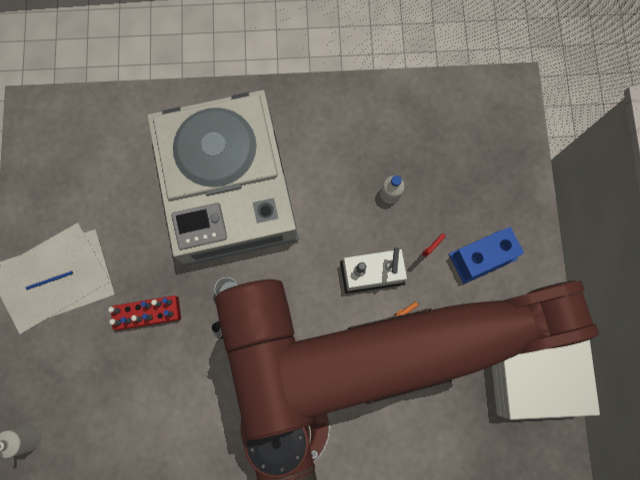

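View pics/scene0.png

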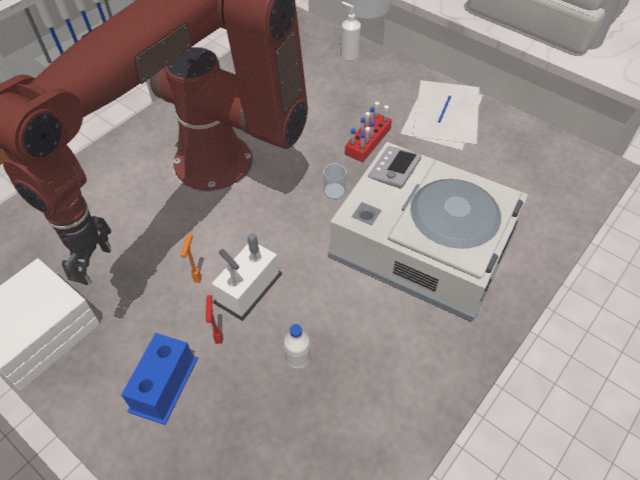

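The top view shows the steel key in the stand's right hole (bar near 397,258), the driver in the left hole (361,268) and the well at about (265,210). The scene view agrees: key at (229,260), driver at (253,243), well at (367,214). Next I'll enlarge these areas.

```bash
python3 - <<'E'
import cv2,numpy as np
t=cv2.imread("pics/top0.png");s=cv2.imread("pics/scene0.png")
c=lambda im,x,y:cv2.resize(im[y:y+60,x:x+80],(400,300),interpolation=cv2.INTER_CUBIC)
cv2.imwrite("pics/m1.png",np.vstack([np.hstack([c(t,335,238),c(t,230,180)]),np.hstack([c(s,205,228),c(s,330,185)])]))
E
```

```text
(no output)
```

View pics/m1.png

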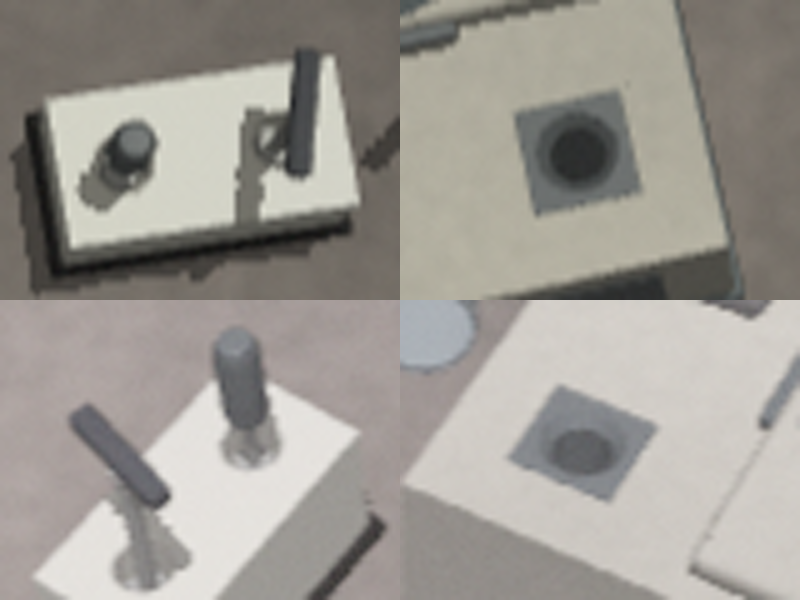

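The montage (5x) shows the bar's ends at crop (309,48) and (299,178), the stand's corners and the 60 mm well plate. I'll compute positions from both cameras.

```bash
cat > h.py <<'E'
import numpy as np,cv2
from plant import robot
def ray(cal,uv):
    f=240/np.tan(np.radians(cal["vertical_fov"]/2));R=cv2.Rodrigues(np.array(cal["rvec"]))[0]
    d=R.T@np.array([(uv[0]-cal["cx"])/f,(uv[1]-cal["cy"])/f,1]);return -R.T@cal["tvec"],d/np.linalg.norm(d)
def plane(cal,uv,z):
    c,d=ray(cal,uv);return c+d*(z-c[2])/d[2]
def tri(*rays):
    A=sum(np.eye(3)-np.outer(d,d) for c,d in rays);b=sum((np.eye(3)-np.outer(d,d))@c for c,d in rays)
    return np.linalg.solve(A,b)
E
cat > a.py <<'E'
from h import *
np.set_printoptions(precision=4,suppress=True)
T=robot.get_calibration("top");S=robot.get_calibration("scene")
px=lambda p,o,s:np.array(o)+(np.array(p)-np.array(s)+.5)/5-.5
t1=lambda p:px(p,(335,238),(0,0));t2=lambda p:px(p,(230,180),(400,0))
s1=lambda p:px(p,(205,228),(0,300));s2=lambda p:px(p,(330,185),(400,300))
for n,cal,f,pts in(("T",T,t2,[(515,112),(622,90),(641,192),(537,216)]),("S",S,s2,[(558,385),(658,428),(610,502),(508,458)])):
    P=np.array([plane(cal,f(p),.165) for p in pts]);print(n,"plate",P[:,:2].tolist(),P.mean(0),np.linalg.norm(np.diff(P,axis=0),axis=1))
    for a,b in((0,1),(1,2),(2,3),(3,0)):d=P[b]-P[a];print(np.degrees(np.arctan2(d[1],d[0])),end=" ")
    print()
P=np.array([plane(T,t1(p),.095) for p in[(45,100),(335,57),(360,207),(70,250)]]);print("stand",P,P.mean(0),np.linalg.norm(np.diff(P,axis=0),axis=1))
u=P[0]-P[1]+P[3]-P[2];u/=np.linalg.norm(u);print("yaw stand y",np.degrees(np.arctan2(u[1],u[0])),"holes",P.mean(0)+.045*u,P.mean(0)-.045*u)
K=np.array([plane(T,t1(p),.197) for p in[(309,48),(299,176)]]);print("bar T",K,K.mean(0),np.linalg.norm(K[0]-K[1]),np.degrees(np.arctan2(*(K[0]-K[1])[1::-1])))
K=np.array([plane(S,s1(p),.19) for p in[(82,414),(157,495)]]);print("bar S",K,K.mean(0),np.linalg.norm(K[0]-K[1]))
print("tri bar",tri(ray(T,t1((304,112))),ray(S,s1((119,451)))))
print("driver",plane(S,s1((237,340)),.185),plane(T,t1((136,134)),.185))
print("hole key S",plane(S,s1((146,568)),.095),"hole drv S",plane(S,s1((252,447)),.095))
E
python3 a.py
```

```text
T plate [[0.6098231611932683, 0.057847769926121506], [0.6195500452364495, -0.001688599158912063], [0.5611926781585139, -0.010177750844547348], [0.5504068410814895, 0.04734275611931113]] [0.5852 0.0233 0.165 ] [0.0603 0.059  0.0585]
-80.72115489879982 -171.72333090191356 100.62036929451065 10.026477536780947 
S plate [[0.552634558489633, 0.04626833209075065], [0.6114293980359182, 0.05577599038808545], [0.6214723258577372, -0.0002640810344933797], [0.5627138246233546, -0.010364373493622181]] [0.5871 0.0229 0.165 ] [0.0596 0.0569 0.0596]
9.18572913693438 -79.83988870918203 -170.24646213137765 100.09161061089839 
stand [[ 0.4537 -0.1883  0.095 ]
 [ 0.4706 -0.3538  0.095 ]
 [ 0.3848 -0.3613  0.095 ]
 [ 0.3683 -0.1975  0.095 ]] [ 0.4194 -0.2752  0.095 ] [0.1663 0.0861 0.1647]
yaw stand y 95.7827681947957 holes [ 0.4148 -0.2304  0.095 ] [ 0.4239 -0.32    0.095 ]
bar T [[ 0.4591 -0.3251  0.197 ]
 [ 0.3908 -0.3147  0.197 ]] [ 0.4249 -0.3199  0.197 ] 0.06907557921905493 -8.62597782011122
bar S [[ 0.3935 -0.3148  0.19  ]
 [ 0.4558 -0.326   0.19  ]] [ 0.4246 -0.3204  0.19  ] 0.0632944980266821
tri bar [ 0.4253 -0.3204  0.1932]
driver [ 0.4178 -0.231   0.185 ] [ 0.4189 -0.231   0.185 ]
hole key S [ 0.4286 -0.3226  0.095 ] hole drv S [ 0.4185 -0.2331  0.095 ]
```

```bash
cat >> h.py <<'E'
from scipy.spatial.transform import Rotation as Ro
def campose(cal):
    R=cv2.Rodrigues(np.array(cal["rvec"]))[0];return -R.T@cal["tvec"],R.T
def twist(p,yaw,q6=None):
    "goto pose TCP p, pointing down, choosing q6 branch nearest q6"
    q=np.array(robot.ik(p,[180,0,yaw]),float)
    if q6 is not None:
        for k in(-360,0,360):
            if abs(q[5]+k-q6)<90 and abs(q[5]+k)<178:q[5]+=k;break
    return q
E
python3 - <<'E'
from h import *
np.set_printoptions(precision=4,suppress=True)
W=robot.get_calibration("wrist");o=robot.observe();c,A=campose(W)
R=Ro.from_euler("xyz",o["tcp_rot"],degrees=True).as_matrix()
print(W["vertical_fov"],"cam in tool",R.T@(c-o["tool_pos"]),"axes",(R.T@A))
for p,y in(((.425,-.32,.30),171.4),((.586,.023,.40),180),((.586,.023,.26),100),((.586,.023,.26),65)):print(twist(p,y))
E
```

```text
63.91489489430056 cam in tool [ 0.0651  0.0005 -0.0705] axes [[-0.0008 -0.9649 -0.2625]
 [ 1.     -0.0003 -0.0018]
 [ 0.0016 -0.2625  0.9649]]
[-51.0772  -5.9775  -6.7751  89.2024   0.     -42.4772]
[-10.5195   6.316   16.0634  99.7473   0.     -10.5195]
[-10.5195   3.3322  -1.7485  84.9193   0.      69.4805]
[-10.5195   3.3322  -1.7485  84.9193   0.     104.4805]
```

```bash
python3 - <<'E'
from h import *
np.set_printoptions(precision=4,suppress=True)
robot.goto_joints(twist((.586,-.042,.30),90));robot.line_to((.586,-.042,.25),vel=.1)
W=robot.get_calibration("wrist");im=robot.grab_frame("wrist");cv2.imwrite("pics/w1.png",im)
np.save("w1.npy",np.r_[W["rvec"],W["tvec"]])
R=cv2.Rodrigues(np.array(W["rvec"]))[0]
f=240/np.tan(np.radians(W["vertical_fov"]/2))
def proj(p):
    v=R@np.array(p)+W["tvec"];return v[0]/v[2]*f+W["cx"],v[1]/v[2]*f+W["cy"]
m=proj((.586,.023,.165));s=proj((.586,.023,.055));print(m,s,robot.observe()["time"])
def crop(c,h,gain):
    x,y=int(c[0])-h,int(c[1])-h;k=im[max(y,0):y+2*h,max(x,0):x+2*h].astype(float);print(x,y,k.shape)
    return cv2.resize(np.clip(k*gain,0,255).astype(np.uint8),(400,400),interpolation=cv2.INTER_CUBIC)
cv2.imwrite("pics/w1c.png",np.hstack([crop(m,80,1),crop(s,25,4)]))
k=im[int(s[1])-20:int(s[1])+20,int(s[0])-20:int(s[0])+20];print(k.min(),k.max())
E
```

```text
(np.float64(321.44702951430213), np.float64(139.71298392176743)) (np.float64(320.40752274544286), np.float64(139.39962886004238)) 3.0
241 59 (160, 160, 3)
295 114 (50, 50, 3)
34 87
```

View pics/w1c.png

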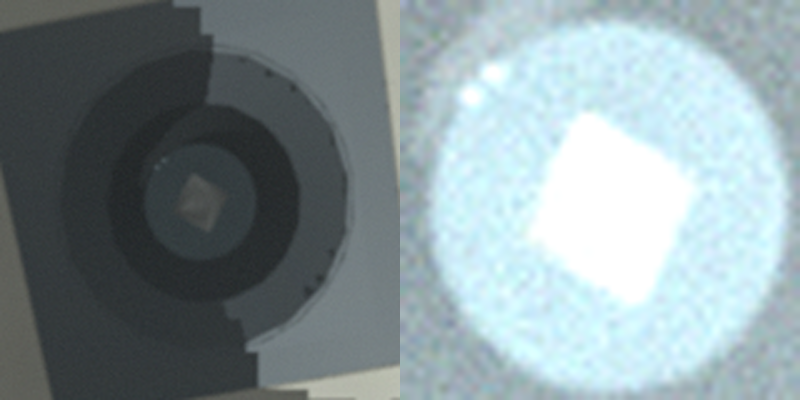

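The stem can be seen down the well: its corners in the right crop are about (187,110), (295,185), (235,305) and (130,237). I'll compute its angle and the well's centre from these.

```bash
python3 - <<'E'
from h import *
np.set_printoptions(precision=4,suppress=True)
W=robot.get_calibration("wrist");v=np.load("w1.npy");W["rvec"]=v[:3];W["tvec"]=v[3:]
im=cv2.imread("pics/w1.png");g=cv2.cvtColor(im,6)
L=lambda p:(241+(p[0]+.5)/2.5-.5,59+(p[1]+.5)/2.5-.5)
Rr=lambda p:(295+(p[0]+.5)/8-.5,114+(p[1]+.5)/8-.5)
print("mouth",plane(W,L((205,198)),.165),"bore",plane(W,L((204,201)),.157),"floor",plane(W,Rr((208,206)),.03))
P=np.array([plane(W,Rr(p),.0505) for p in[(187,110),(295,185),(235,305),(130,237)]]);print(P.mean(0),np.linalg.norm(np.roll(P,-1,0)-P,axis=1))
for a,b in((0,1),(1,2),(2,3),(3,0)):d=P[b]-P[a];print(np.degrees(np.arctan2(d[1],d[0]))%90,end=" ")
# segmentation
k=cv2.GaussianBlur(g,(3,3),0)[114:164,295:345];fl=cv2.inRange(k,0,255)
t,b=cv2.threshold(k[10:40,12:40],0,255,cv2.THRESH_OTSU)
c=max(cv2.findContours(b,0,1)[0],key=cv2.contourArea)
r=cv2.boxPoints(cv2.minAreaRect(c))+[307,124];Q=np.array([plane(W,p,.0505) for p in r]);print("\notsu",t,Q.mean(0),np.linalg.norm(np.roll(Q,-1,0)-Q,axis=1),[np.degrees(np.arctan2(*(Q[(i+1)%4]-Q[i])[1::-1]))%90 for i in range(4)])
# plate edges: orientation
P=np.array([plane(W,L(p),.165) for p in[(0,33),(170,0),(377,0),(399,130)]]);print([np.degrees(np.arctan2(*(b-a)[1::-1]))%90 for a,b in((P[0],P[1]),(P[2],P[3]))])
E
```

```text
mouth [0.5865 0.0237 0.165 ] bore [0.5864 0.0232 0.157 ] floor [0.5862 0.023  0.03  ]
[0.5864 0.0228 0.0505] [0.011  0.0111 0.0106 0.0114]
56.298767080210595 62.90921565084396 57.772705650011886 64.80732577255311 
otsu 66.0 [0.5863 0.0227 0.0505] [0.0112 0.0126 0.0112 0.0127] [np.float64(55.07806261776602), np.float64(57.36405029219317), np.float64(55.67615124657519), np.float64(57.01648464655628)]
[np.float64(10.025712013059437), np.float64(13.105008906993532)]
```

```bash
python3 - <<'E'
from h import *
np.set_printoptions(precision=4,suppress=True)
robot.line_to((.586,-.042,.30),vel=.2)
robot.set_gripper(.055)
robot.goto_joints(twist((.425,-.3202,.31),171.4));robot.line_to((.425,-.3202,.244),vel=.1,guard=8)
o=robot.observe();print(o["tool_pos"],o["tcp_rot"],o["time"],o["ft_force"])
robot.set_gripper(0.0)
o=robot.observe();print(o["gripper_width"],o["ft_force"],o["torque"])
robot.line_to((.425,-.3202,.432),vel=.15)
o=robot.observe();print(o["tool_pos"],o["gripper_width"],o["ft_force"],o["torque"],o["time"])
cv2.imwrite("pics/w2.png",robot.grab_frame("wrist"))
s=robot.grab_frame("scene");cv2.imwrite("pics/s2.png",s);t=robot.grab_frame("top")
cv2.imwrite("pics/m2.png",np.hstack([cv2.resize(s[120:320,160:360],(400,400)),cv2.resize(cv2.imread("pics/w2.png"),(400,300))[:, :].copy() if 0 else cv2.copyMakeBorder(cv2.resize(cv2.imread("pics/w2.png"),(400,300)),0,100,0,0,0)]))
E
```

```text
[ 0.4252 -0.3204  0.2446] [-179.9677    0.036   171.4023] 6.375 [ 0.5828 -0.8416  1.1045]
0.013106377159338479 [ 0.4036 -0.5429  4.2825] [-0.0266 -0.0007  0.0232]
[ 0.4249 -0.3201  0.4312] 0.013100380074782795 [ 0.5903 -1.0453 -2.6973] [ 0.0177  0.0469 -0.0049] 8.225
```

View pics/m2.png

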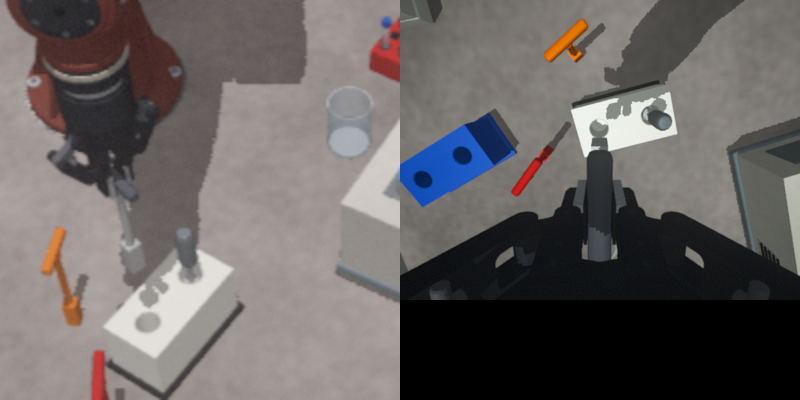

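Key gripped at 13.1 mm and hanging straight. Its shadow and the empty hole are visible at crop (148,322). Next I'll carry it to the well and probe.

```bash
python3 - <<'E'
from h import *
np.set_printoptions(precision=4,suppress=True)
x,y=.5863,.0230
q=twist((x,y,.432),148.5);print(q)
robot.goto_joints(q);robot.pause(.1)
o=robot.observe();print(o["tool_pos"],o["tcp_rot"],o["ft_force"],o["time"])
g=robot.line_to((x,y,.280),vel=.08,guard=6);o=robot.observe();print(g,o["tool_pos"],o["ft_force"],o["torque"])
if not g:
    g=robot.line_to((x,y,.253),vel=.025,guard=5);robot.pause(.1)
    o=robot.observe();print(g,o["tool_pos"],o["ft_force"],o["torque"],o["tcp_rot"],o["time"])
E
```

```text
[-10.5141   8.0304  21.372  103.3415   0.      20.9859]
[0.5863 0.0219 0.432 ] [-179.9885    0.0043  148.4275] [ 0.7856 -0.6997 -3.041 ] 9.8917
False [0.5865 0.023  0.2804] [-0.1212  0.162  -1.9892] [-0.0136  0.0222  0.0476]
False [0.5863 0.023  0.2531] [-0.7195  1.4687 -3.8862] [0.2551 0.0737 0.003 ] [179.9979  -0.0002 148.4998] 13.275
```

Reached 126 mm depth with no push-back, so the socket is home. Now I'll turn it clockwise in small steps, watching the torque and the lid.

```bash
python3 - <<'E'
from h import *
np.set_printoptions(precision=3,suppress=True)
q=np.array(robot.observe()["q"]);q0=q[5]
ref=robot.grab_frame("scene")[180:270,395:520].astype(float)
hit=0
for d in list(range(8,57,8))+list(range(60,86,4)):
    q[5]=q0+d;robot.goto_joints(q);robot.pause(.05)
    o=robot.observe();diff=np.abs(robot.grab_frame("scene")[180:270,395:520]-ref).mean()
    print(d,round(o["q"][5]-q0,2),o["ft_force"],o["torque"],o["tool_pos"][2],round(diff,2),round(o["time"],2))
    if diff>6:break
    if abs(o["torque"][2])>.6 or np.linalg.norm(o["ft_force"][:2])>15:print("stop");break
s=robot.grab_frame("scene");cv2.imwrite("pics/s3.png",s);cv2.imwrite("pics/s3c.png",cv2.resize(s[130:330,300:560],(780,600)))
E
```

```text
8 7.77 [ 0.079  1.854 -3.43 ] [0.692 0.05  0.044] 0.25311355553567855 1.21 13.63
16 15.69 [ 0.096  2.364 -3.123] [ 0.862 -0.034  0.102] 0.25307147572840955 1.22 13.99
24 23.67 [ 0.692  1.629 -3.566] [ 0.846 -0.188  0.079] 0.2530702027908317 1.2 14.35
32 31.67 [ 1.03   2.569 -3.062] [ 0.89  -0.271  0.116] 0.2531113496927536 1.22 14.71
40 39.67 [ 1.213  3.274 -3.162] [ 0.934 -0.343  0.072] 0.25311491015258014 1.21 15.07
48 47.67 [ 1.335  2.725 -2.338] [ 0.88  -0.366  0.102] 0.25310212319570735 1.22 15.43
56 55.67 [ 1.282  2.86  -2.433] [ 0.871 -0.535  0.129] 0.25308336105731916 1.2 15.78
60 59.79 [ 1.412  3.243 -2.377] [ 0.873 -0.424  0.196] 0.2530802948007129 1.21 16.13
64 63.83 [ 0.701  1.904 -2.767] [ 0.814 -0.475  0.152] 0.2531088433211794 1.23 16.48
68 67.84 [ 1.905  1.357 -3.54 ] [ 0.821 -0.484  0.113] 0.2530654889782084 1.24 16.83
72 71.84 [ 1.394  1.994 -2.177] [ 0.763 -0.503  0.217] 0.2531028449148458 1.24 17.18
76 75.84 [ 1.91   2.309 -2.356] [ 0.767 -0.637  0.157] 0.2530624064868926 1.39 17.53
80 79.85 [ 1.32   1.656 -2.694] [ 0.722 -0.634 -0.014] 0.25304800374295566 3.44 17.88
84 83.84 [ 1.776  1.087 -1.985] [ 0.664 -0.604  0.075] 0.25304564503091154 10.9 18.23
```

View pics/s3c.png

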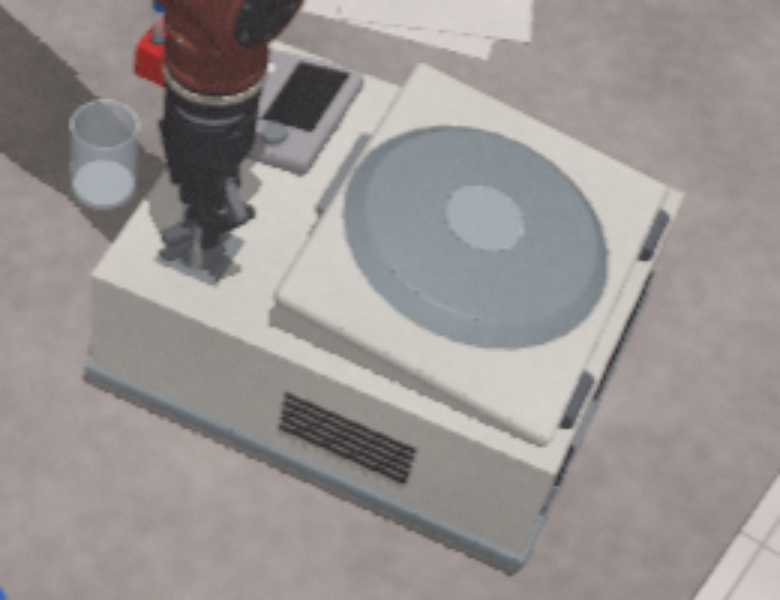

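The lid is ajar, with a gap showing under its front and side edges. Draw the key out and carry it back to the stand.

```bash
python3 - <<'E'
from h import *
np.set_printoptions(precision=3,suppress=True)
q=np.array(robot.observe()["q"]);q[5]-=7;robot.goto_joints(q)
x,y=.5863,.0230
print(robot.line_to((x,y,.30),vel=.05,guard=15));o=robot.observe();print(o["tool_pos"],o["ft_force"],o["torque"])
print(robot.line_to((x,y,.432),vel=.12,guard=15))
o=robot.observe();print(o["tool_pos"],o["ft_force"],o["torque"],o["gripper_width"],o["time"])
if o["tool_pos"][2]>.42:
    q=twist((.425,-.3202,.432),171.4,-42);print(q);robot.goto_joints(q)
    robot.line_to((.425,-.3202,.33),vel=.12,guard=8);robot.pause(.1)
    o=robot.observe();print(o["tool_pos"],o["tcp_rot"],o["ft_force"],o["time"])
    s=robot.grab_frame("scene");t=robot.grab_frame("top")
    cv2.imwrite("pics/m4.png",np.hstack([cv2.resize(s[200:320,160:280],(400,400)),cv2.resize(robot.grab_frame("wrist")[100:400,170:470],(400,400))]))
E
```

```text
False
[0.586 0.023 0.3  ] [ 0.577  0.408 -3.086] [-0.024 -0.001 -0.024]
False
[0.586 0.023 0.431] [-0.004 -1.084 -2.731] [-0.043 -0.013 -0.021] 0.012876784882153677 20.925
[-51.091  -1.715  11.283 102.998   0.    -42.491]
[ 0.425 -0.32   0.331] [-179.939    0.066  171.398] [ 0.185  0.373 -2.775] 24.125
```

View pics/m4.png

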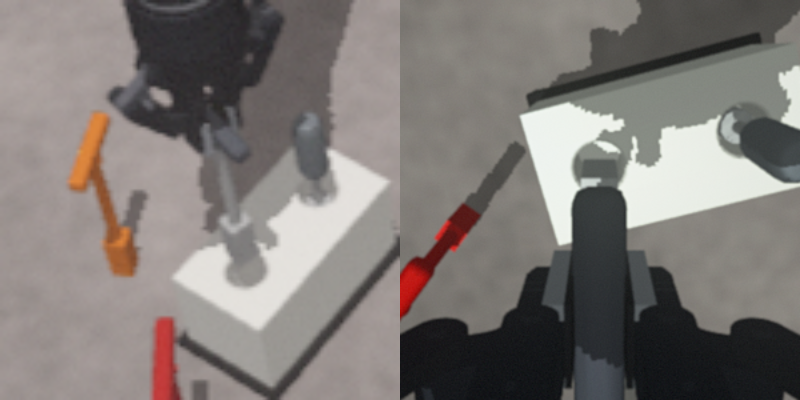

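The tip hangs centred over the empty hole (left crop at 243,262; right crop at 600,165). Now lower, release and retreat.

```bash
python3 - <<'E'
from h import *
np.set_printoptions(precision=3,suppress=True)
print(robot.line_to((.425,-.3202,.262),vel=.05,guard=5));print(robot.line_to((.425,-.3202,.2435),vel=.03,guard=3))
o=robot.observe();print(o["tool_pos"],o["ft_force"])
if o["tool_pos"][2]<.25:
    robot.set_gripper(.055)
    robot.line_to((.425,-.3202,.35),vel=.12);robot.pause(.3)
    o=robot.observe();print(o["tool_pos"],o["ft_force"],o["time"])
    s=robot.grab_frame("scene")
    cv2.imwrite("pics/m5.png",np.hstack([cv2.resize(s[200:320,160:280],(400,400)),cv2.resize(s[140:310,330:530],(400,400))]))
E
```

```text
False
True
[ 0.425 -0.32   0.245] [0.033 1.181 5.004]
[ 0.425 -0.32   0.35 ] [-0.658 -0.475  0.562] 28.15
```

View pics/m5.png

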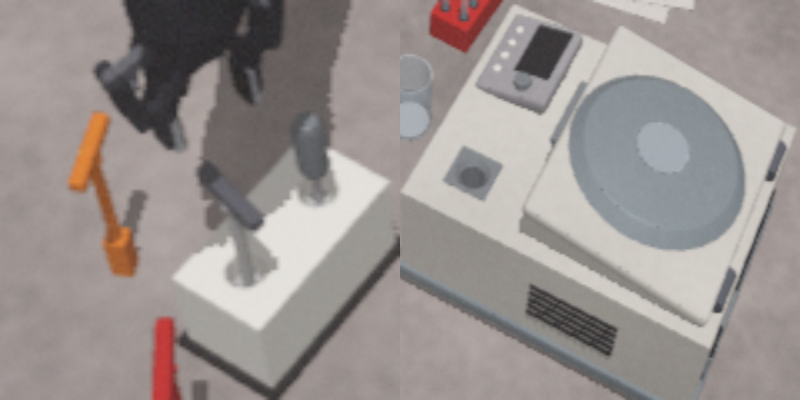

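The key stands upright in its hole, the gripper is clear, the lid is ajar, and the driver and beaker are untouched. Handing in.

```bash
python3 -c "
from plant import robot
robot.job_done();print(robot.observe()['time'])"
```

```text
the job is handed in; nothing more can be done
the job is handed in; nothing more can be done
```

I opened the centrifuge lid with the T-key, put the key back in the stand and handed the job in. The last reading before hand-in was 28.2 s of the 67 s allowed. The system reports no verdict.

- **Finding the stem:** The wrist camera could see down the well and showed the stem about 41° clockwise of square.
- **Seating the key:** I lined it up to that angle, and it went down to about 126 mm on the first try with no push-back. The depth comes from the arm's position and the key's stated length; I did not measure it separately.
- **Opening the lid:** I turned the key clockwise in small steps. The lid sprang up after about 80–84° of turn. The turning torque stayed near 0.2 N m, sideways force under 4 N, and the side moment at the wrist up to about 0.9 N m while the key was down the well.
- **Returning the key:** I withdrew it and lowered it back into its own hole until it touched bottom at the original height, then released it and lifted clear.

The last picture shows the key upright in its hole, the lid ajar and the gripper clear. The driver and beaker look unmoved. The rack is only partly in that picture, and I did not check the rack or the reagent bottle by measurement, though the arm never went low near either. No check failed or disagreed.

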